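# Leak-check the lid seam of the long case

### The arm

A 6-joint arm with a two-finger parallel gripper is mounted at the origin on the work surface. World frame = base frame: x ahead of the robot, y to its left, z up, the work surface at z = 0. Lengths are in m, angles in rad, forces in N, time in s.
With the tool pointing down it reaches from about 0.375 to 0.9 m from the base axis. Payload 3.1 kg.
Tool frame: the origin (TCP) lies at the very end of the fingers, on their centre line; the grasp point (between the pads) lies 19 mm behind it; z points along the fingers, y is the line along which they close (so a half turn about z gives the same grasp; the last joint's range is limited). The gripper opens to 85 mm and grips with 20 to 120 N. Pads are 22 mm wide; open, the fingers measure 114 mm over their backs; the gripper's body (76 mm by 85 mm) begins 54 mm behind the grasp point. The pads swing forward as they close: fully open they stand 13 mm farther back than shut.
Start: joints at [-1.31, 0.527, 1.433, -0, 1.181, -0.178], TCP at [0.266, -0.565, 0.231] pointing down, gripper open.
Joint ranges: [-3.08, 3.08], [-0.75, 2.2], [0.22, 2.44], [-1.43, 4.57], [0, 2.65], [-2.85, 2.85]. Speed limits (rad/s): [2.79, 2.79, 3.14, 3.14, 3.14, 3.14].

### API

Orientations are given as a unit quaternion [x, y, z, w].
In Python, from station import manip gives the robot as it stands.
- The arm moves only by the shell command python3 -m handwheel 'ROWS' [FORCE]. ROWS is JSON, a list of rows, each a list of 7 numbers: the shift along the world's x, y, z in mm, then the turn, a rotation vector about the world's x, y, z in degrees, then the opening, from 0 (shut) to 1 (fully open). A call has exactly 10 rows; each row shifts and turns the commanded pose from where the row before left it; what a row does not reach is not made up. A row lasts 1/8 s, in which the tool goes at most 62.5 mm and 10.7 degrees, less where a joint would pass 70% of its speed; a pose out of reach is approached as far as the arm can. A call is refused whole if a number of a shift passes 62.5 or a number of a turn 10.7, either way. A call with a gripper value outside its range is refused whole. The fingers move at their own pace and stop on an object; FORCE is the grip in N (left out, the last holds). Time passes only in rows, so rows that do not move let the fingers close, or fill a call up. It gives the time, the measured TCP pose, the force, the opening and the grip force at its end, in the units of the state.
- manip.sense(): the state, without advancing time (a new reading comes with each control period).
- manip.snapshot(name): name is "scene" or "side" or "wrist"; returns the picture (420x560x3 uint8, red, green, blue); there is no depth.
- manip.get_calibration(name): a dict with "K" (3x3 intrinsics, pixels), "k1" (the pictures are not rectified: a ray, as slopes to the right and down, at radius r is drawn at 1 + k1 r^2 times it, then the intrinsics apply), "rvec" (rotation vector, rad) and "tvec" (3), from world to camera coordinates, as OpenCV has them. Camera axes: x right, y down, z forward; pixel columns grow to the right and rows downward; lengths in m; the calibration is good to about 2 mm. A picture is of the moment at which its call begins: read the wrist's pose just before it. get_calibration takes no time and is no camera call; for the wrist camera it gives the pose at the moment of the call.
- manip.sign_off(): hands the job in; it is judged then, once.
The state is a dict: "t": time; "q": joint angles; "qd": joint speeds; "tau": joint torques, N m; "tcp_pos": TCP position; "tool_rot": TCP orientation; "force": force on the tool from outside, world axes, zero at the start; "ft_torque": the same for the moment, N m; "finger_gap": opening from 0.0 (shut) to 1.0 (fully open); "gripper_force": force on a finger pad.
Only numpy, scipy, OpenCV 4.12 (cv2) and the standard library are available. Lean on these libraries where they do the work, as an engineer would, in place of code of your own. Each camera call takes 0.05 s, during which the arm holds its last target. There are 200 camera calls.

### The job

Take the leak-tester wand out of its stand and check the white lid seam of the longer of the two black cases: bring the tip to the seam's end on the gauge's side and guide it slowly (about 3 cm a second) along the whole seam to the other end, staying right over the seam and no more than 1 to 2 cm above it; touching it lightly is fine. Then put the wand back in its stand, tip down with its collar resting on the rim, and let go.

Things in the scene. Friction and masses are not known exactly. Their poses are not given: they have to be found in the camera images.
- wand_grip (a point): leak-tester wand, a light grey plastic hand tool standing tip down in its stand; 156 mm long, 120 g. The point is the middle of its round handle (diameter 24 mm, 65 mm long); z along the wand, away from the tip (up at the start). Right below the handle is a collar (diameter 60 mm, 6 mm thick), then a barrel (diameter 26 mm) tapering to a thin steel tube. The tip is 123 mm below this point.
- wand_tip (a point): the tip of the wand: centre of the lower end of its thin steel tube (diameter 8 mm, 44 mm long), 123 mm from wand_grip along the wand's axis. Same axes as wand_grip.
- stand_top (a point): the wand's stand: a black round cup, fixed, diameter 70 mm at the top, 95 mm high. The point is the centre of its open mouth at rim height, z up. Bore at least 38 mm wide, 92 mm deep. With the wand home its collar's underside lies on the rim, wand_grip is 38 mm above this point, the tip 85 mm below, loose sideways by some 6 mm.
- seam (a point): middle of the long case's seam: a white strip 180 x 8 mm flush in its top, between a steel and a glass plate. The case is black, fixed, 240 x 130 mm, top 60 mm above the table (the similar bystander is 150 mm long). y runs along the seam to the gauge end, z up; start at y = +90 mm, finish at -90. The gauge, a dial of diameter 40 mm, stands 15 mm above the top at x = -40, y = +75 mm.
Mind the look-alikes: they are no part of the job. What is shaped like the part that bears wand_grip but green is not meant.

How it is judged:
By the outcome, as a careful person would: the job done as asked, in the order asked, and still so for the second after the job is handed in, with the robot touching nothing.
It also fails if it takes over 64 s, if anything falls off the work surface, if the arm or the gripper's body presses on something with over 40 N, if the wrist force passes 120 N, or if a joint passes its speed limit or range.

## Working session

There is one attempt and no reset: what is moved stays moved. The work goes in short steps, Python scripts to look and compute and a shell command to move; the robot and the scene stay as the last step left them, time stands still between calls to the robot, and variables do not carry over. Pictures are saved under pics/ and viewed, at most 10 in all, crops included, and the job is handed in when it is done.

```bash
mkdir -p pics; python3 - <<'E'
from station import manip
import cv2,numpy as np
s=manip.sense();print(s['t'],s['tcp_pos'],s['tool_rot'],s['finger_gap'])
for n in('scene','side'):
    c=manip.get_calibration(n);print(n,c)
    cv2.imwrite(f'pics/{n}0.png',cv2.resize(manip.snapshot(n)[:,:,::-1],(800,600),interpolation=cv2.INTER_CUBIC))
E
```

```text
0.0 [ 0.26591885 -0.56481171  0.23034047] [ 9.75923419e-01  2.18110751e-01 -4.90899539e-05 -1.08541260e-03] 1.004780662985882
scene {'K': array([[494.41816505,   0.        , 282.20114823],
       [  0.        , 494.41816505, 209.92621579],
       [  0.        ,   0.        ,   1.        ]]), 'k1': -0.09366689150107547, 'rvec': array([ 0.97188746,  2.47888083, -1.05032128]), 'tvec': array([ 0.40338166, -0.17492827,  1.14261625])}
side {'K': array([[478.41854199,   0.        , 280.53723239],
       [  0.        , 478.41854199, 213.16951887],
       [  0.        ,   0.        ,   1.        ]]), 'k1': -0.05995907467644699, 'rvec': array([ 2.19580755, -0.10294271,  0.03850937]), 'tvec': array([-0.53622972,  0.12324771,  0.92499465])}
```

View pics/scene0.png

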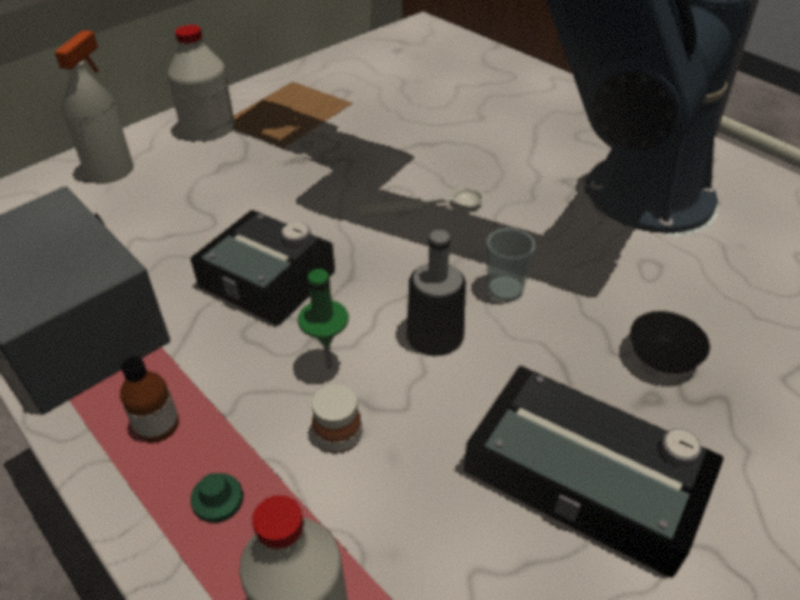

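View pics/side0.png

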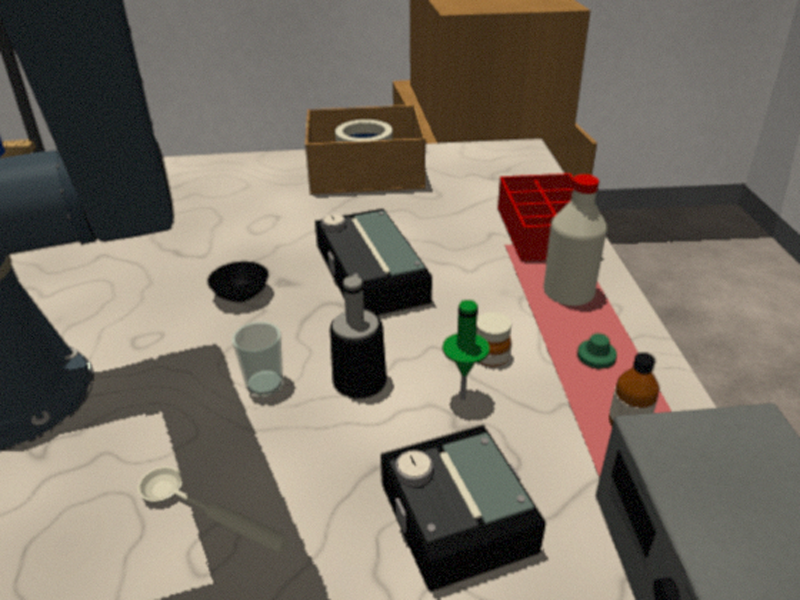

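Scene view: the light-grey wand stands in the black cup (handle top at scene (440,238), side (353,283)). 
Look-alikes: green wand at scene (320,300), and the short case at (265,265). The long case is at scene (595,465), with its seam running from (518,412) to (682,486) and its gauge at (683,443). I choose the grey wand and the long case, and check both in one close crop.

```bash
python3 - <<'E'
import cv2,numpy as np
a=cv2.imread('pics/scene0.png');b=cv2.imread('pics/side0.png')
r=lambda im,x,y,w,h,W,H:cv2.resize(im[y:y+h,x:x+w],(W,H),interpolation=cv2.INTER_CUBIC)
# top-left: scene wand x4 ; top-right side wand; bottom-left scene seam x2; bottom-right side seam
out=np.zeros((600,800,3),np.uint8)
out[:300,:300]=r(a,390,220,100,100,300,300)      # x3
out[:300,300:600]=r(b,305,265,100,100,300,300)   # x3
out[300:,:400]=r(a,500,390,200,150,400,300)    # x2
out[300:,400:]=r(b,310,200,133,100,400,300)   # x3
cv2.imwrite('pics/crop1.png',out)
E
cat > h.py <<'E'
import numpy as np,cv2
from station import manip
from scipy.spatial.transform import Rotation as R
def ray(n,uv,c=None):
    c=c or manip.get_calibration(n); d=np.array([c['k1'],0,0,0,0.])
    p=cv2.undistortPoints(np.array([[uv]],float),c['K'],d)[0,0]
    M=R.from_rotvec(c['rvec']).as_matrix(); 
    v=M.T@np.array([*p,1]); return -M.T@c['tvec'],v/np.linalg.norm(v)
def tri(*rays):
    A=sum(np.eye(3)-np.outer(v,v) for o,v in rays); b=sum((np.eye(3)-np.outer(v,v))@o for o,v in rays)
    x=np.linalg.solve(A,b); return x,[np.linalg.norm((np.eye(3)-np.outer(v,v))@(x-o)) for o,v in rays]
def plane(r,z): o,v=r; return o+v*(z-o[2])/v[2]
def proj(n,X,c=None):
    c=c or manip.get_calibration(n)
    return cv2.projectPoints(np.atleast_2d(np.array(X,float)),c['rvec'],c['tvec'],c['K'],np.array([c['k1'],0,0,0,0.]))[0][:,0]
E
```

```text
(no output)
```

View pics/crop1.png

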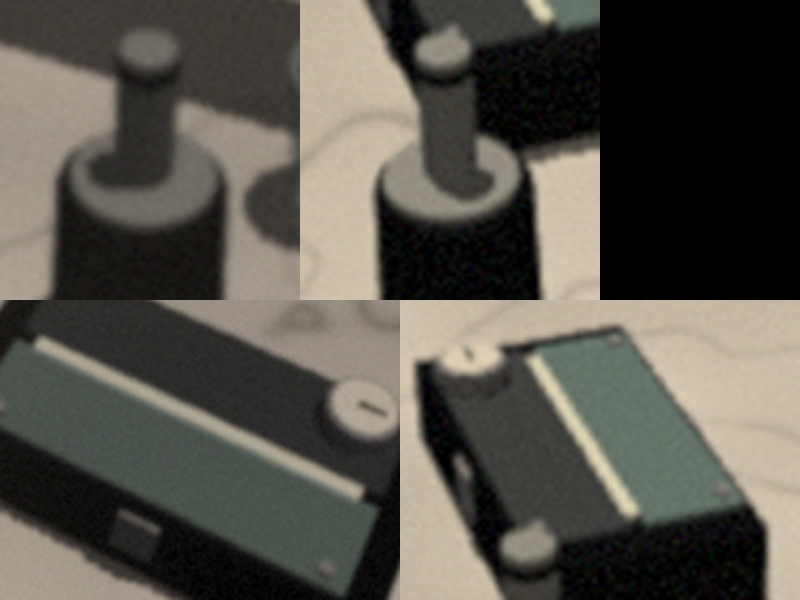

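The crop confirms the choice: a grey wand with a light collar in the black cup (top centre at scene (439,236) and side (353,281)), and a white seam with the dial beside its end at scene (681,487) and side (354,219).

```bash
python3 - <<'E'
from h import *
np.set_printoptions(precision=4,suppress=True)
f=lambda p:(np.array(p)+.5)*.7-.5
for n,a,b in [('handletop',(439.3,235.7),(352.7,281)),('collar',(439,280),(355.3,324.3)),('seam+',(681,487),(354.2,218.7)),('seam-',(519,411.5),(386.8,272))]:
    r1,r2=ray('scene',f(a)),ray('side',f(b)); print(n,*tri(r1,r2))
    if 'seam' in n: print(plane(r1,.06),plane(r2,.06))
    else:
        z=.101+(.065 if n[0]=='h' else 0);print(plane(r1,z),plane(r2,z))
s=manip.sense();c=manip.get_calibration('wrist')
M=R.from_rotvec(c['rvec']).as_matrix();print('wristcam pos',-M.T@c['tvec']);print(M.T@[0,0,1]);print(R.from_quat(s['tool_rot']).as_matrix())
E
```

```text
handletop [ 0.4781 -0.0153  0.1644] [np.float64(0.00047051940790487787), np.float64(0.00047051940790488725)]
[ 0.4789 -0.014   0.166 ] [ 0.4785 -0.0181  0.166 ]
collar [ 0.4776 -0.014   0.096 ] [np.float64(0.0009303975183760685), np.float64(0.0009303975183760201)]
[ 0.4804 -0.0103  0.101 ] [ 0.4784 -0.0213  0.101 ]
seam+ [0.4859 0.3386 0.0589] [np.float64(0.0010382163538407842), np.float64(0.0010382163538407623)]
[0.4855 0.339  0.06  ] [0.4867 0.3352 0.06  ]
seam- [0.531  0.1647 0.0571] [np.float64(0.0005892016897216526), np.float64(0.0005892016897216006)]
[0.5322 0.166  0.06  ] [0.5312 0.1597 0.06  ]
wristcam pos [ 0.3361 -0.5327  0.3729]
[-0.2744 -0.127  -0.9532]
[[ 0.9048  0.4257 -0.0005]
 [ 0.4257 -0.9048  0.0019]
 [ 0.0003 -0.0019 -1.    ]]
```

```bash
python3 -m handwheel '[[8,20,5,0,0,0,1],[16,40,5,0,0,0,1],[20,50,5,0,0,0,1],[20,52,5,0,0,0,1],[20,52,0,0,0,0,1],[20,52,0,0,0,0,1],[20,52,0,0,0,0,1],[20,52,0,0,0,0,1],[20,52,0,0,0,0,1],[18,50,0,0,0,0,1]]' 40
python3 -m handwheel '[[15,40,0,0,0,0,1],[10,26,0,0,0,0,1],[5,12,0,0,0,0,1],[0,0,0,0,0,0,1],[0,0,0,0,0,0,1],[0,0,0,0,0,0,1],[0,0,0,0,0,0,1],[0,0,0,0,0,0,1],[0,0,0,0,0,0,1],[0,0,0,0,0,0,1]]'
python3 - <<'E'
from h import *
import pickle
c=manip.get_calibration('wrist');im=manip.snapshot('wrist');pickle.dump(c,open('w1.pkl','wb'))
s=manip.sense();print(s['t'],s['tcp_pos'],s['q'])
cv2.imwrite('pics/w1.png',cv2.resize(im[:,:,::-1],(800,600),interpolation=cv2.INTER_CUBIC))
f=lambda p:(np.array(p)+.5)*.7-.5
for n,p in [('green',(328,365)),('glass',(506,290))]: print(n,plane(ray('scene',f(p)),0))
E
```

```text
t: 1.35
tcp_pos: [0.4477, -0.0904, 0.2517]
tool_rot: [0.976, 0.218, 0.0, -0.0]
force: [0.9, -0.4, -0.6]
finger_gap: 1.0
gripper_force: 0.0
t: 2.6
tcp_pos: [0.4781, -0.0155, 0.2513]
tool_rot: [0.976, 0.218, -0.0, -0.0]
force: [-0.8, 0.0, -0.3]
finger_gap: 0.998
gripper_force: 0.0
2.65 [ 0.478108  -0.0154806  0.2512954] [-2.66553369e-01  3.03430879e-01  1.76536026e+00  1.39102139e-05
  1.07285010e+00  8.64390007e-01]
green [ 0.61314599 -0.06939822  0.        ]
glass [ 0.347145   -0.00825354  0.        ]
```

View pics/w1.png

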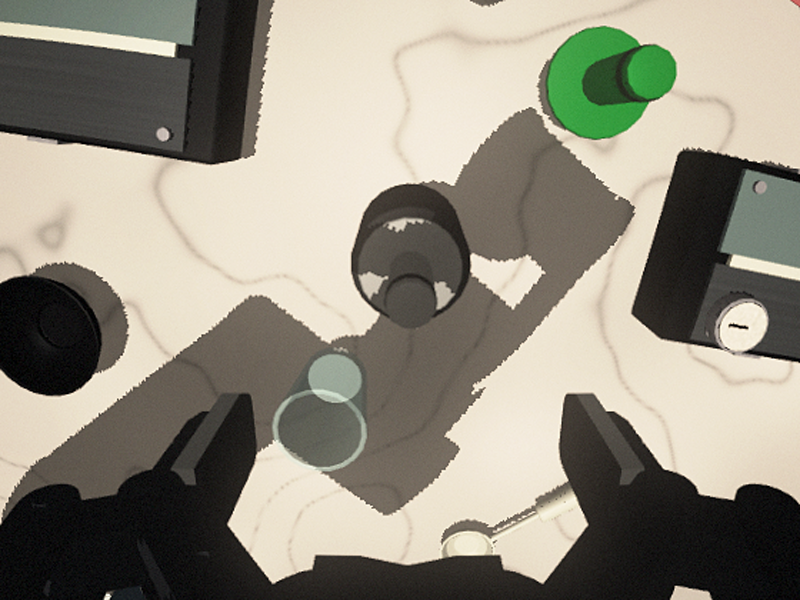

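Wrist view: the wand top sits at about (411,301) and the stand rim is centred near (411,262). The seam's non-gauge end is at (176,49), the green look-alike is at the upper right, and the glass is at (320,430), low and clear.

```bash
python3 - <<'E'
from h import *
import pickle
np.set_printoptions(precision=4,suppress=True)
c=pickle.load(open('w1.pkl','rb'));f=lambda p:(np.array(p)+.5)*.7-.5
for p,z in [((411,301),.166),((411,263),.098),((176,49),.06)]: print(plane(ray('w',f(p),c),z))
print((proj('w',[[.478,-.015,.166],[.478,-.015,.098],[.5315,.164,.06]],c)+.5)/.7-.5)
E
```

```text
[ 0.4819 -0.0161  0.166 ]
[ 0.4826 -0.0163  0.098 ]
[0.5339 0.1615 0.06  ]
[[405.0857 307.3901]
 [405.5144 269.1357]
 [170.9096  51.2907]]
```

```bash
python3 -m handwheel '[[1,-1,-10,0,0,0,1],[1,0,-20,0,0,0,1],[1,0,-25,0,0,0,1],[0,0,-25,0,0,0,1],[0,0,-22,0,0,0,1],[0,0,-18,0,0,0,1],[0,0,-13,0,0,0,1],[0,0,0,0,0,0,1],[0,0,0,0,0,0,0.6],[0,0,0,0,0,0,0.4]]' 40
python3 -m handwheel '[[0,0,0,0,0,0,0.2],[0,0,0,0,0,0,0],[0,0,0,0,0,0,0],[0,0,0,0,0,0,0],[0,0,0,0,0,0,0],[0,0,0,0,0,0,0],[0,0,0,0,0,0,0],[0,0,0,0,0,0,0],[0,0,0,0,0,0,0],[0,0,0,0,0,0,0]]' 60
```

```text
t: 3.9
tcp_pos: [0.4816, -0.0166, 0.119]
tool_rot: [0.976, 0.218, 0.001, 0.0]
force: [-0.5, 0.1, -0.6]
finger_gap: 0.606
gripper_force: 0.0
t: 5.15
tcp_pos: [0.4814, -0.0165, 0.1189]
tool_rot: [0.976, 0.218, 0.0, 0.0]
force: [-0.7, -0.3, 5.3]
finger_gap: 0.266
gripper_force: 58.5
```

```bash
python3 -m handwheel '[[0,0,4,0,0,0,0],[0,0,8,0,0,0,0],[0,0,12,0,0,0,0],[0,0,16,0,0,0,0],[0,0,20,0,0,0,0],[0,0,20,0,0,0,0],[0,0,20,0,0,0,0],[0,0,15,0,0,0,0],[0,0,8,0,0,0,0],[0,0,2,0,0,0,0]]'
python3 -m handwheel '[[0,12,0,0,0,0,0],[0,25,0,0,0,0,0],[0,37,0,0,0,0,0],[0,45,0,0,0,0,0],[0,50,0,0,0,0,0],[0,50,0,0,0,0,0],[0,45,0,0,0,0,0],[0,37,0,0,0,0,0],[0,25,0,0,0,0,0],[0,14,0,0,0,0,0]]'
python3 -m handwheel '[[4,10,-4,0,0,0,0],[0,4,-8,0,0,0,0],[0,0,-10,0,0,0,0],[0,0,-6,0,0,0,0],[0,0,-2,0,0,0,0],[0,0,0,0,0,0,0],[0,0,0,0,0,0,0],[0,0,0,0,0,0,0],[0,0,0,0,0,0,0],[0,0,0,0,0,0,0]]'
python3 - <<'E'
from h import *
a,b=manip.snapshot('scene'),manip.snapshot('side')
s=manip.sense();print(s['t'],s['tcp_pos'])
r=lambda im,x,y,w,h:cv2.resize(im[y:y+h,x:x+w,::-1],(400,600),interpolation=cv2.INTER_CUBIC)
p=proj('scene',[[.482,.338,.08]])[0];q=proj('side',[[.482,.338,.08]])[0]
x1,y1=(p-[50,95]).astype(int);x2,y2=(q-[50,85]).astype(int);x2=max(x2,0);y2=max(y2,0);y1=max(0,y1)
print(x1,y1,x2,y2)
cv2.imwrite('raw_a.png',a[:,:,::-1]);cv2.imwrite('raw_b.png',b[:,:,::-1])
cv2.imwrite('pics/tip1.png',np.hstack([r(a,x1,y1,100,150),r(b,x2,y2,100,150)]))
E
```

```text
t: 6.4
tcp_pos: [0.4812, -0.0165, 0.2439]
tool_rot: [0.976, 0.218, 0.0, 0.0]
force: [0.8, -0.8, -1.7]
finger_gap: 0.266
gripper_force: 58.7
t: 7.65
tcp_pos: [0.48, 0.3252, 0.2423]
tool_rot: [0.976, 0.219, -0.001, 0.0]
force: [-0.2, -0.2, -1.8]
finger_gap: 0.267
gripper_force: 58.8
t: 8.9
tcp_pos: [0.4851, 0.3376, 0.2134]
tool_rot: [0.976, 0.218, 0.0, -0.0]
force: [-0.6, -0.2, -1.0]
finger_gap: 0.267
gripper_force: 58.8
9.0 [0.48510687 0.33751797 0.21335652]
431 236 195 60
```

View pics/tip1.png

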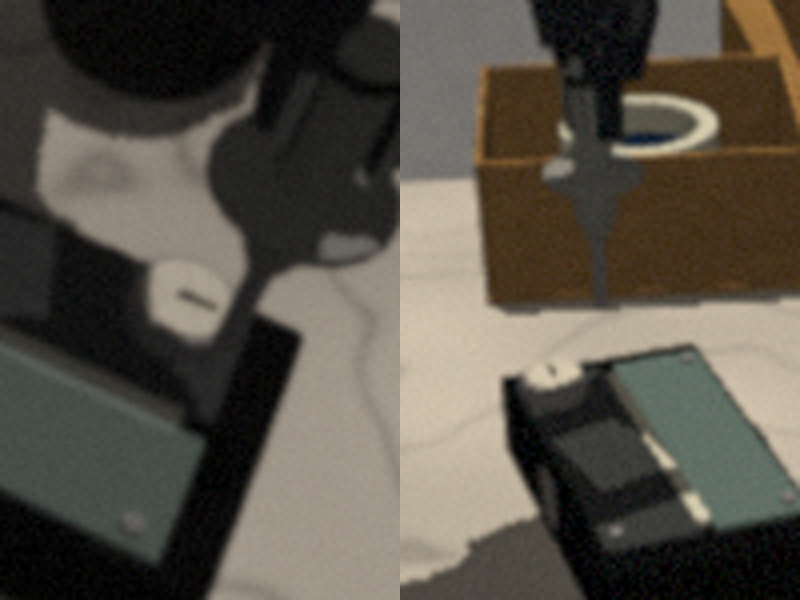

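The tip is at crop (207,422) in the scene view and (600,303) in the side view. It is above the gauge end of the seam, whose end is at (183,413) and (613,368).

```bash
python3 - <<'E'
from h import *
np.set_printoptions(precision=4,suppress=True)
A=lambda p:np.array([431,236])+(np.array(p)+.5)/4-.5
B=lambda p:np.array([195,60])+(np.array([p[0]-400,p[1]])+.5)/4-.5
print('tip',tri(ray('scene',A((207,420))),ray('side',B((600,303)))))
print('end',tri(ray('scene',A((184,413))),ray('side',B((613,368)))))
g=.2134-.119+.0095
print('tipz kin',g, plane(ray('scene',A((207,420))),g),plane(ray('side',B((600,303))),g))
print('end',plane(ray('scene',A((184,413))),.06),plane(ray('side',B((613,368))),.06))
E
```

```text
tip (array([0.4903, 0.3513, 0.0931]), [np.float64(0.011235106297635623), np.float64(0.01123510629763566)])
end (array([0.4863, 0.3376, 0.0631]), [np.float64(0.0010431785364900415), np.float64(0.0010431785364900044)])
tipz kin 0.1039 [0.5116 0.3503 0.1039] [0.4814 0.3451 0.1039]
end [0.4828 0.3374 0.06  ] [0.4871 0.342  0.06  ]
```

```bash
python3 - <<'E'
from h import *
np.set_printoptions(precision=1,suppress=True)
P=[[.485,.3375,z] for z in(.104,.148,.19,.199,.2324)]+[[.486,.338,.06]]
a=proj('scene',P);b=proj('side',P)
print((a-[431,236]+.5)*4-.5);print((b-[195,60]+.5)*4-.5+[400,0])
a=cv2.imread('raw_a.png');b=cv2.imread('raw_b.png')
f=lambda im,x,y:cv2.createCLAHE(2,(2,2)).apply(cv2.cvtColor(cv2.resize(im[y:y+75,x:x+50],(400,600),interpolation=cv2.INTER_CUBIC),cv2.COLOR_BGR2GRAY))
cv2.imwrite('pics/tip2.png',np.hstack([f(a,460,285),f(b,220,90)]))
E
```

```text
[[216.4 348.5]
 [255.3 273.1]
 [295.8 193.8]
 [304.9 175.8]
 [340.4 105.5]
 [180.5 419.6]]
[[606.2 308.2]
 [602.5 242. ]
 [598.8 176.1]
 [598.  161.6]
 [594.9 106.8]
 [611.4 371.2]]
```

View pics/tip2.png

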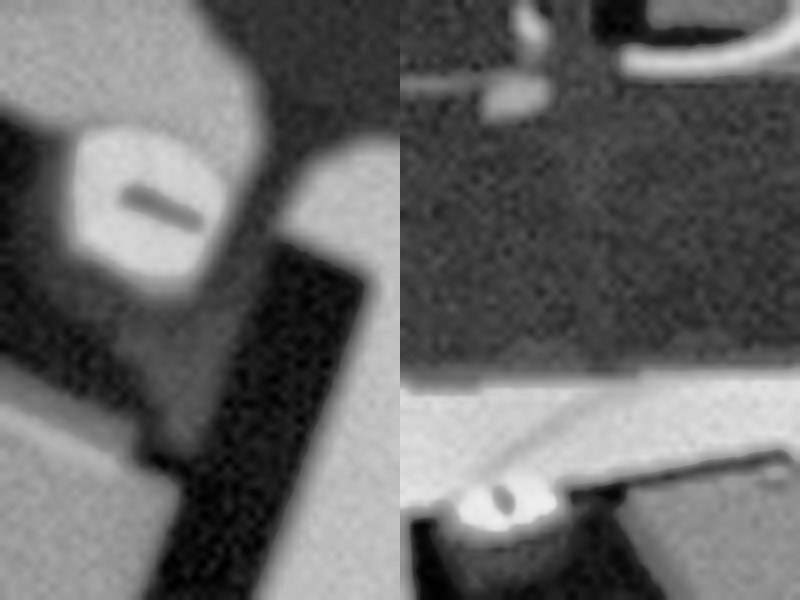

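The crop shows that the steel plate's edge merges with the tube in the scene view, so the scene tip reading was wrong. The side view puts the wand axis about 3–4 mm to -x of the TCP. I'll correct for that, go lower and look again.

```bash
python3 -m handwheel '[[2,0,-4,0,0,0,0],[2,0,-8,0,0,0,0],[0,0,-10,0,0,0,0],[0,0,-6,0,0,0,0],[0,0,-4,0,0,0,0],[0,0,-2,0,0,0,0],[0,0,0,0,0,0,0],[0,0,0,0,0,0,0],[0,0,0,0,0,0,0],[0,0,0,0,0,0,0]]'
python3 - <<'E'
from h import *
import pickle
a,b=manip.snapshot('scene'),manip.snapshot('side')
c=manip.get_calibration('wrist');w=manip.snapshot('wrist');pickle.dump((c,w),open('w2.pkl','wb'))
s=manip.sense();print(s['t'],s['tcp_pos'])
r=lambda im,x,y,w,h,W,H:np.clip(1.5*cv2.resize(im[y:y+h,x:x+w,::-1],(W,H),interpolation=cv2.INTER_CUBIC).astype(float),0,255).astype(np.uint8)
out=np.zeros((600,800,3),np.uint8)
out[:300,:300]=r(a,445,300,60,60,300,300);out[:300,300:600]=r(b,220,115,60,60,300,300)
out[300:,:400]=cv2.resize(w[:,:,::-1],(400,300))
P=proj('w',[[.486,.338,.06],[.488,.338,.072]],c);print(P);x,y=(P[0]-50).astype(int);x=min(max(x,0),460);y=min(max(y,0),345);print(x,y)
out[300:,400:]=r(w,x,y,100,75,400,300)
cv2.imwrite('pics/tip3.png',out)
E
```

```text
t: 10.25
tcp_pos: [0.4892, 0.3375, 0.1795]
tool_rot: [0.976, 0.218, 0.0, -0.0]
force: [-0.5, -0.4, -1.5]
finger_gap: 0.263
gripper_force: 58.8
10.4 [0.48911198 0.3375233  0.17936431]
[[281.87649306 203.66865746]
 [282.95700208 206.19975503]]
231 153
```

View pics/tip3.png

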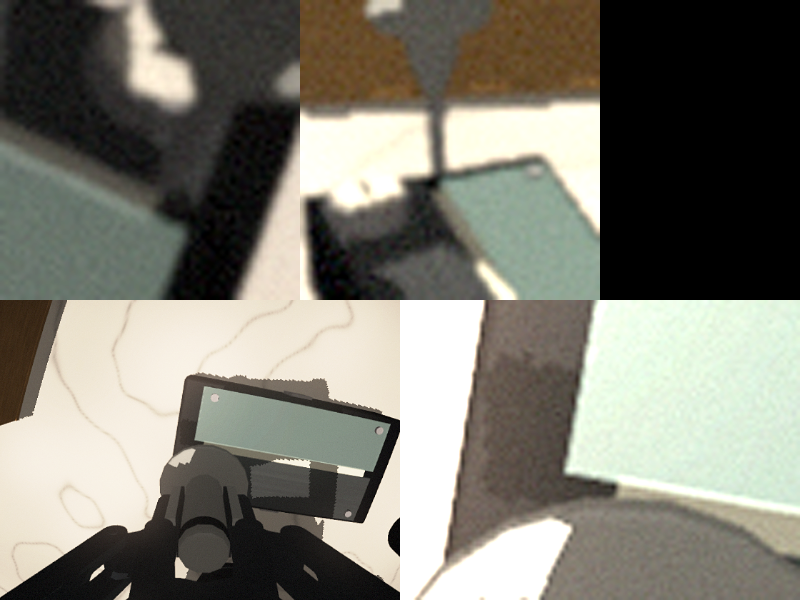

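```bash
python3 - <<'E'
from h import *
np.set_printoptions(precision=4,suppress=True,linewidth=160)
b=manip.snapshot('side').astype(int).sum(2)
print(b[134:158,238:258])
for v in (137,140,143,146): 
    row=b[v,238:258];w=np.clip(620-row,0,None)*(np.abs(np.arange(238,258)-247.3)<6);u=(w*np.arange(238,258)).sum()/w.sum()
    o,d=ray('side',(u,v)); t=(.336-o[1])/d[1]; print(v,u,o+d*t)
print(proj('side',[[.4857,.336,.0704],[.4857,.336,.09],[.4863,.338,.06],[.5313,.1645,.06]]))
E
```

```text
[[177 162 175 167 172 159 172 172 166 165 165 175 183 172 166 175 193 188 205 187]
 [194 201 201 195 210 199 200 178 169 164 177 202 229 219 224 222 225 238 232 238]
 [245 241 226 225 230 243 238 199 175 160 194 242 316 333 339 337 328 343 324 339]
 [354 349 349 352 353 350 333 241 194 164 212 319 441 463 470 461 473 474 476 483]
 [504 503 506 512 500 489 462 353 209 188 281 420 479 498 505 511 517 519 510 530]
 [532 536 530 525 508 512 473 362 221 183 298 456 502 518 511 532 529 529 522 519]
 [524 529 513 498 485 476 471 357 228 171 298 471 508 524 525 526 521 523 517 520]
 [520 512 495 490 492 496 481 373 226 181 305 477 519 525 521 519 520 522 523 523]
 [504 492 491 495 503 522 509 407 246 167 274 473 523 522 527 528 524 521 520 515]
 [498 492 496 504 522 523 514 417 270 161 279 461 515 519 523 517 521 510 526 517]
 [494 503 520 511 525 527 515 436 275 176 265 472 520 520 530 515 516 521 528 518]
 [509 513 511 521 516 531 512 430 262 167 269 479 517 512 527 516 529 521 530 526]
 [530 526 529 520 524 528 517 457 284 177 258 450 524 524 533 520 524 514 512 495]
 [534 535 528 528 527
[... 451 characters left out ...]
 308 308 302 313 315 310]
 [521 481 351 201 107  64  86  54 122 176 221 262 297 298 307 307 314 316 301 303]
 [334 312 241 168 110  97  64  88 142 198 231 252 296 309 302 298 316 317 304 312]
 [212 189 156 122  94  90  78  83  99 166 233 241 270 299 311 315 299 301 312 309]
 [182 157 160 125  82  87  72  63  73 125 199 227 253 265 299 310 323 313 303 317]
 [160 176 141 123  90  70  73  68  78  84 163 203 230 263 291 303 309 313 306 308]]
137 246.83105553940098 [0.4865 0.336  0.1038]
140 246.90125 [0.4863 0.336  0.0956]
143 247.2383956737269 [0.4867 0.336  0.0874]
146 247.27518656716418 [0.4864 0.336  0.0791]
[[247.1733 149.1207]
 [246.7748 142.0611]
 [247.5965 152.4159]
 [270.5004 189.0675]]
```

```bash
python3 -m handwheel '[[0,1,-1,0,0,0,0],[0,2,-1,0,0,0,0],[0,2,-1,0,0,0,0],[0,0,0,0,0,0,0],[0,0,0,0,0,0,0],[0,0,0,0,0,0,0],[0,0,0,0,0,0,0],[0,0,0,0,0,0,0],[0,0,0,0,0,0,0],[0,0,0,0,0,0,0]]'
python3 -m handwheel '[[0.9,-3.6,0,0,0,0,0],[0.9,-3.6,0,0,0,0,0],[1,-3.7,0,0,0,0,0],[0.9,-3.6,0,0,0,0,0],[1,-3.7,0,0,0,0,0],[0.9,-3.6,0,0,0,0,0],[0.9,-3.6,0,0,0,0,0],[1,-3.7,0,0,0,0,0],[0.9,-3.6,0,0,0,0,0],[1,-3.7,0,0,0,0,0]]'
python3 -m handwheel '[[0.9,-3.6,0,0,0,0,0],[0.9,-3.6,0,0,0,0,0],[1,-3.7,0,0,0,0,0],[0.9,-3.6,0,0,0,0,0],[1,-3.7,0,0,0,0,0],[0.9,-3.6,0,0,0,0,0],[0.9,-3.6,0,0,0,0,0],[1,-3.7,0,0,0,0,0],[0.9,-3.6,0,0,0,0,0],[1,-3.7,0,0,0,0,0]]'
python3 - <<'E'
from h import *
np.set_printoptions(precision=4,suppress=True)
a,b=manip.snapshot('scene'),manip.snapshot('side');s=manip.sense();T=s['tcp_pos']+[-.003,-.0015,-.109];print(T)
out=[]
for n,im in(('scene',a),('side',b)):
    p=proj(n,[T])[0].astype(int);x,y=p-[33,50];print(n,x,y,(proj(n,[T,[T[0],T[1],.06]])-[x,y]+.5)*6-.5)
    out.append(np.clip(1.5*cv2.resize(im[y:y+100,x:x+66,::-1],(400,600),interpolation=cv2.INTER_CUBIC).astype(float),0,255).astype(np.uint8))
cv2.imwrite('pics/mid.png',np.hstack(out))
E
```

```text
t: 11.7
tcp_pos: [0.4891, 0.3425, 0.1763]
tool_rot: [0.976, 0.218, 0.0, -0.0]
force: [-0.2, -0.2, -0.8]
finger_gap: 0.262
gripper_force: 58.8
t: 12.95
tcp_pos: [0.4986, 0.3059, 0.1763]
tool_rot: [0.976, 0.218, -0.0, 0.0]
force: [0.9, -0.4, -1.8]
finger_gap: 0.27
gripper_force: 58.8
t: 14.2
tcp_pos: [0.508, 0.2695, 0.1763]
tool_rot: [0.976, 0.218, -0.0, -0.0]
force: [0.4, -0.1, -2.5]
finger_gap: 0.269
gripper_force: 58.8
[0.5051 0.2678 0.0673]
scene 395 265 [[205.4834 305.5813]
 [199.2605 322.4848]]
side 223 113 [[202.4476 305.3755]
 [203.1724 321.412 ]]
```

View pics/mid.png

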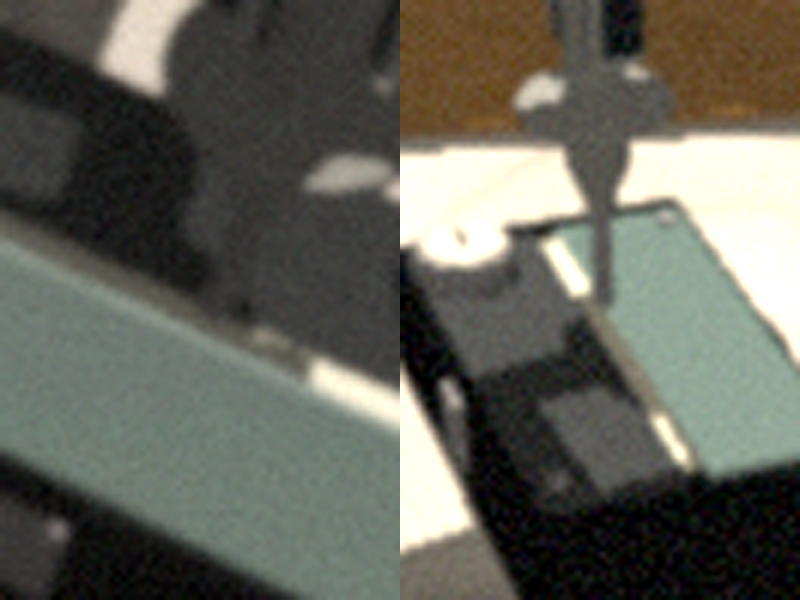

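Mid-scan, the side view shows the tip at (601,302). Its foot falls near (603,321), on the seam's centre line (the seam spans about 592–615 there). The scene view agrees, so I continue.

```bash
python3 -m handwheel '[[0.9,-3.6,0,0,0,0,0],[0.9,-3.6,0,0,0,0,0],[1,-3.7,0,0,0,0,0],[0.9,-3.6,0,0,0,0,0],[1,-3.7,0,0,0,0,0],[0.9,-3.6,0,0,0,0,0],[0.9,-3.6,0,0,0,0,0],[1,-3.7,0,0,0,0,0],[0.9,-3.6,0,0,0,0,0],[1,-3.7,0,0,0,0,0]]'
python3 -m handwheel '[[0.9,-3.6,0,0,0,0,0],[0.9,-3.6,0,0,0,0,0],[1,-3.7,0,0,0,0,0],[0.9,-3.6,0,0,0,0,0],[1,-3.7,0,0,0,0,0],[0.9,-3.6,0,0,0,0,0],[0.9,-3.6,0,0,0,0,0],[1,-3.7,0,0,0,0,0],[0.9,-3.6,0,0,0,0,0],[1,-3.7,0,0,0,0,0]]'
python3 -m handwheel '[[0.9,-3.6,0,0,0,0,0],[0.9,-3.6,0,0,0,0,0],[1,-3.7,0,0,0,0,0],[0.9,-3.6,0,0,0,0,0],[1,-3.7,0,0,0,0,0],[0.9,-3.6,0,0,0,0,0],[0.9,-3.6,0,0,0,0,0],[1,-3.7,0,0,0,0,0],[0.9,-3.6,0,0,0,0,0],[0.5,-2,0,0,0,0,0]]'
python3 - <<'E'
from h import *
np.set_printoptions(precision=4,suppress=True)
a,b=manip.snapshot('scene'),manip.snapshot('side');s=manip.sense();T=s['tcp_pos']+[-.003,-.0015,-.109];print(T)
out=[]
for n,im in(('scene',a),('side',b)):
    p=proj(n,[T])[0].astype(int);x,y=p-[33,50];print(n,x,y,(proj(n,[T,[T[0],T[1],.06],[.5313,.1645,.06]])-[x,y]+.5)*6-.5)
    out.append(np.clip(1.5*cv2.resize(im[y:y+100,x:x+66,::-1],(400,600),interpolation=cv2.INTER_CUBIC).astype(float),0,255).astype(np.uint8))
cv2.imwrite('pics/end.png',np.hstack(out))
E
```

```text
t: 15.55
tcp_pos: [0.5174, 0.2331, 0.1763]
tool_rot: [0.976, 0.218, -0.0, -0.0]
force: [0.0, -0.1, -1.7]
finger_gap: 0.264
gripper_force: 58.8
t: 16.8
tcp_pos: [0.5268, 0.1967, 0.1763]
tool_rot: [0.976, 0.218, 0.0, 0.0]
force: [0.5, -0.3, -1.6]
finger_gap: 0.264
gripper_force: 58.8
t: 18.05
tcp_pos: [0.5357, 0.162, 0.1763]
tool_rot: [0.976, 0.218, 0.0, -0.0]
force: [-1.0, -0.6, -0.8]
finger_gap: 0.268
gripper_force: 58.8
[0.5327 0.1605 0.0673]
scene 327 233 [[204.9519 303.0046]
 [201.8873 320.3571]
 [217.2932 326.5659]]
side 238 137 [[201.6175 303.9383]
 [202.0443 320.6373]
 [197.5023 314.9052]]
```

View pics/end.png

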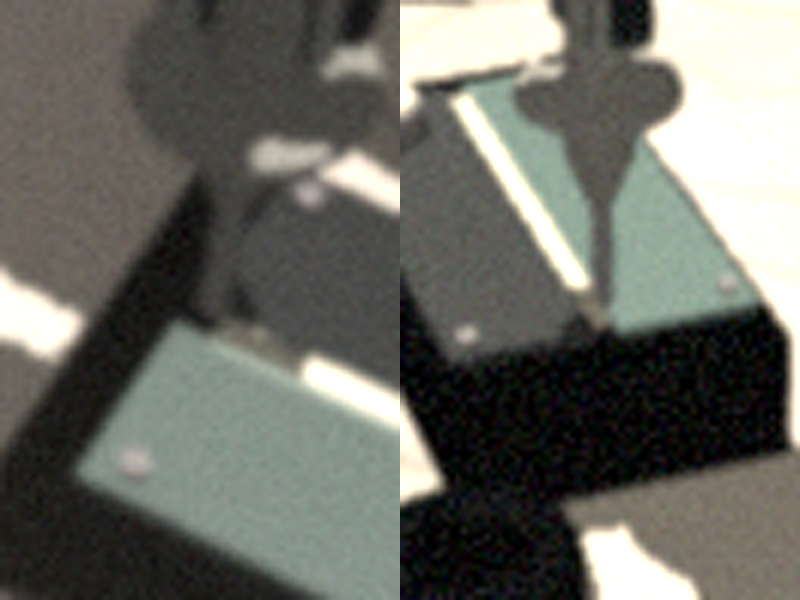

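At the end, the scene view shows the foot at the seam's end (about (210,328)). The side view suggests the end, at about (603,330), is still a few mm on. I extend slightly past it at the same pace, then lift and return.

```bash
python3 -m handwheel '[[0.9,-3.6,0,0,0,0,0],[0.9,-3.6,0,0,0,0,0],[0.4,-1.5,0,0,0,0,0],[0,0,0,0,0,0,0],[0,0,0,0,0,0,0],[0,0,5,0,0,0,0],[0,0,12,0,0,0,0],[0,0,18,0,0,0,0],[0,0,18,0,0,0,0],[0,0,12,0,0,0,0]]'
python3 -m handwheel '[[-2,-5,2,0,0,0,0],[-5,-15,0,0,0,0,0],[-8,-23,0,0,0,0,0],[-9,-28,0,0,0,0,0],[-9,-28,0,0,0,0,0],[-9,-25,0,0,0,0,0],[-7,-20,0,0,0,0,0],[-4,-13,0,0,0,0,0],[-2,-8,0,0,0,0,0],[-1,-4,0,0,0,0,0]]'
python3 -m handwheel '[[0,0,0,0,0,0,0],[0,0,0,0,0,0,0],[0,0,0,0,0,0,0],[0,0,0,0,0,0,0],[0,0,0,0,0,0,0],[0,0,0,0,0,0,0],[0,0,0,0,0,0,0],[0,0,0,0,0,0,0],[0,0,0,0,0,0,0],[0,0,0,0,0,0,0]]'
```

```text
t: 19.4
tcp_pos: [0.5384, 0.1536, 0.2431]
tool_rot: [0.976, 0.218, 0.001, 0.0]
force: [0.0, -0.1, -1.6]
finger_gap: 0.269
gripper_force: 58.8
t: 20.65
tcp_pos: [0.4817, -0.0158, 0.2432]
tool_rot: [0.976, 0.218, -0.0, -0.0]
force: [0.7, 1.2, -1.1]
finger_gap: 0.262
gripper_force: 58.9
t: 21.9
tcp_pos: [0.4818, -0.0155, 0.2433]
tool_rot: [0.976, 0.218, -0.0, 0.0]
force: [-0.1, -0.6, -0.7]
finger_gap: 0.267
gripper_force: 58.9
```

```bash
python3 -m handwheel '[[0,-1,-4,0,0,0,0],[0,0,-10,0,0,0,0],[0,0,-16,0,0,0,0],[0,0,-16,0,0,0,0],[0,0,-16,0,0,0,0],[0,0,-14,0,0,0,0],[0,0,-12,0,0,0,0],[0,0,-10,0,0,0,0],[0,0,-8,0,0,0,0],[0,0,-6,0,0,0,0]]'
python3 -m handwheel '[[0,0,-3,0,0,0,0],[0,0,-2,0,0,0,0],[0,0,-2,0,0,0,0],[0,0,-1.5,0,0,0,0],[0,0,-1,0,0,0,0],[0,0,-1,0,0,0,0],[0,0,-1,0,0,0,0],[0,0,-0.5,0,0,0,0],[0,0,0,0,0,0,0],[0,0,0,0,0,0,0]]'
```

```text
t: 23.15
tcp_pos: [0.4819, -0.0165, 0.1309]
tool_rot: [0.976, 0.218, 0.0, 0.0]
force: [-0.7, -0.7, -0.6]
finger_gap: 0.265
gripper_force: 58.9
t: 24.4
tcp_pos: [0.4818, -0.0165, 0.1193]
tool_rot: [0.976, 0.218, 0.0, 0.0]
force: [-0.7, -0.3, -0.9]
finger_gap: 0.264
gripper_force: 58.9
```

```bash
python3 -m handwheel '[[0,0,-0.5,0,0,0,0],[0,0,-0.3,0,0,0,0],[0,0,0,0,0,0,0],[0,0,0,0,0,0,0.3],[0,0,0,0,0,0,0.4],[0,0,0,0,0,0,0.6],[0,0,0,0,0,0,0.8],[0,0,0,0,0,0,1],[0,0,0,0,0,0,1],[0,0,0,0,0,0,1]]'
python3 -m handwheel '[[0,0,0,0,0,0,1],[0,0,0,0,0,0,1],[0,0,5,0,0,0,1],[0,0,10,0,0,0,1],[0,0,15,0,0,0,1],[0,0,20,0,0,0,1],[0,0,25,0,0,0,1],[0,0,25,0,0,0,1],[0,0,20,0,0,0,1],[0,0,12,0,0,0,1]]'
python3 -m handwheel '[[0,0,0,0,0,0,1],[0,0,0,0,0,0,1],[0,0,0,0,0,0,1],[0,0,0,0,0,0,1],[0,0,0,0,0,0,1],[0,0,0,0,0,0,1],[0,0,0,0,0,0,1],[0,0,0,0,0,0,1],[0,0,0,0,0,0,1],[0,0,0,0,0,0,1]]'
python3 - <<'E'
from h import *
w=manip.snapshot('wrist')[100:310,140:420,::-1];b=manip.snapshot('side')[165:305,187:327,::-1]
cv2.imwrite('pics/fin.png',np.hstack([cv2.resize(w,(480,360)),cv2.resize(b,(320,360))]))
E
```

```text
t: 25.65
tcp_pos: [0.4818, -0.0165, 0.1185]
tool_rot: [0.976, 0.218, 0.0, -0.0]
force: [-0.4, -0.1, 0.3]
finger_gap: 1.002
gripper_force: 0.0
t: 26.9
tcp_pos: [0.4822, -0.0166, 0.2522]
tool_rot: [0.976, 0.218, 0.001, 0.001]
force: [0.5, -0.6, -0.0]
finger_gap: 1.001
gripper_force: 0.0
t: 28.15
tcp_pos: [0.4818, -0.0165, 0.2505]
tool_rot: [0.976, 0.218, 0.0, 0.0]
force: [-0.5, -0.5, 0.9]
finger_gap: 1.0
gripper_force: 0.0
```

View pics/fin.png

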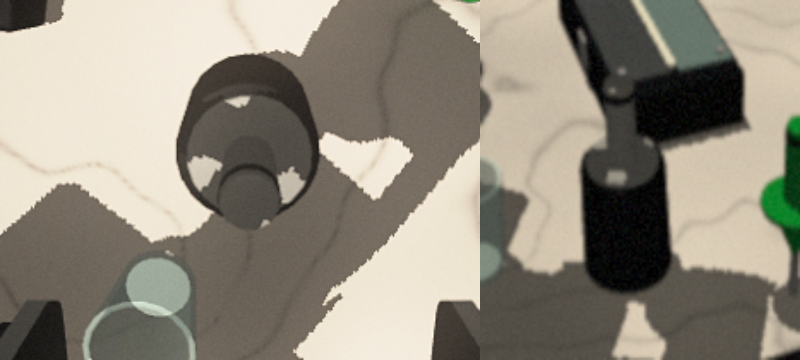

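The wand stands upright in its cup with the collar on the rim (wrist (248,150), side (622,165)), and the gripper is clear.

```bash
python3 -c "
from station import manip
print(manip.sign_off())"
```

```text
the job is handed in; nothing more can be done
None
```

The job is handed in at about 28 s: I ran the wand tip along the long case's whole seam from the gauge end, about 7 mm above it at about 3 cm/s with one brief pause near the far end, and put the wand back upright in its stand and released it.

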